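# Drain the loose spacers from a lens barrel and stand it up

### The arm

A 7-joint arm with a two-finger parallel gripper is mounted at the origin on the work surface. World frame = base frame: x ahead of the robot, y to its left, z up, the work surface at z = 0. Lengths are in m, angles in rad, forces in N, time in s.
With the tool pointing down it reaches from about 0.35 to 0.9 m from the base axis. Payload 19.9 kg.
Tool frame: the origin (TCP) lies midway between the tips of the shut fingers; the grasp point (between the pads) lies 19 mm behind it; z points along the fingers, y is the direction in which the jaws open and shut (so a half turn about z gives the same grasp; the last joint's range is limited). The gripper opens to 85 mm and grips with 20 to 120 N. Pads are 22 mm wide; open, the fingers measure 114 mm over their backs; the gripper's body (76 mm by 85 mm) begins 54 mm behind the grasp point. The pads swing forward as they close: fully open they stand 13 mm farther back than shut.
Start: joints at [-1.171, 0.417, -0.01, 1.614, 0.005, 1.111, -0.053], TCP at [0.267, 0.565, 0.231] pointing down, gripper open.
Joint ranges: [-2.81, 2.81], [-0.39, 2.02], [-1.27, 1.25], [0.06, 2.57], [-1.19, 4.33], [0.19, 2], [-2.82, 2.82]. Speed limits (rad/s): [1.89, 1.89, 2.39, 2.39, 3.01, 3.01, 3.01].

### API

Orientations are given as a unit quaternion [w, x, y, z].
In Python, from workcell import robot, fingers, optics, read_time, read_qpos, read_qvel, read_joint_torque, read_tcp_pos, read_ee_rot, read_ft_force, read_torque, read_grip_width gives the robot as it stands. Calls block until the motion is done:
- robot.move_to(position, orientation): joint-space move of the TCP to a pose.
- robot.move_straight(position, feed=0.15, ori=None, force_limit=None): straight line of the TCP; ori=None keeps the orientation; feed is the mean speed in m/s. With force_limit (N) it stops when the force on the tool has changed by that much, and returns True; else False.
- robot.movej(angles): joint-space move.
- fingers.set_gripper(opening, effort=None): finger opening in m; effort is the grip in N (None keeps the last); returns when the fingers have stopped.
- robot.dwell(seconds).
- robot.ik(position, orientation): joint angles nearest the present ones, or None.
- optics.snapshot(name): name is "scene" or "top" or "wrist"; returns (picture, depth): 480x640x3 uint8, red, green, blue; 480x640 float32, m along the optical axis (not along the pixel's ray), 0 where there is no reading.
- optics.camera_model(name): a dict with "vfov" (degrees; the focal length in pixels is half the picture's height over the tangent of half this angle, whatever the lens; pixels are square), "cx", "cy" (the principal point, pixels), "distortion" ([k1, k2, p1, p2, k3] as OpenCV has them; the pictures are not rectified), "extrinsics" (4x4, takes a point from camera to world coordinates). Camera axes: x right, y down, z forward; pixel columns grow to the right and rows downward; lengths in m; the calibration is good to about 2 mm. A picture is of the moment at which its call begins: read the wrist's pose just before it. camera_model takes no time and is no camera call; for the wrist camera it gives the pose at the moment of the call.
A pose or a line that the arm cannot do raises robot.MotionError and nothing moves.
- robot.sign_off(): hands the job in, once; it reports no verdict.
Readings, each from a call of its own:
- read_time(): time.
- read_qpos(): joint angles.
- read_qvel(): joint speeds.
- read_joint_torque(): joint torques, N m.
- read_tcp_pos(): TCP position.
- read_ee_rot(): TCP orientation.
- read_ft_force(): force on the tool from outside, world axes, zero at the start.
- read_torque(): the same for the moment, N m.
- read_grip_width(): finger opening in m.
Only numpy, scipy, OpenCV 4.12 (cv2) and the standard library are available. Lean on these libraries where they do the work, as an engineer would, in place of code of your own. Each camera call takes 0.05 s, during which the arm holds its last target.

### The job

Four loose brass spacers are lying inside the lens barrel: tip the barrel over the blue parts tray until all four have dropped into the tray. Lay the emptied barrel back on its side in the cradle and let go of it, then take it again another way and stand it upright, mouth up, wholly on the round cork pad. Treat the barrel gently, never letting it fall, and leave the camera body, the flask and the screwdriver where they are.

Things in the scene. Friction and masses are not known exactly. Their poses are not given: they have to be found in the camera images.
- barrel: Black lens barrel, a hollow round shell 56 mm in outer diameter, 84 mm long, 0.15 to 0.31 kg, closed at its base, open at its mouth (bare aluminium ring with a thin red band beside it). Origin on its axis, 40 mm from the base and 44 mm from the mouth; +x runs along its axis towards the mouth. It starts lying on its side in the cradle, axis level.
- barrel_mouth (a point): Centre of the barrel's open mouth. The bore is 48 mm wide; a 4 mm inner lip narrows it to 40 mm at the mouth, so the spacers stay behind the lip until the mouth points almost straight down (75 to 95 degrees below level).
- barrel_base (a point): Centre of the outside of the barrel's closed flat base, 40 mm from its origin
- spacer0: Square brass spacer block, 12 x 12 x 12 mm, 12 g, with a dark screw-hole mark; origin at its centre. It starts inside the barrel.
- spacer1: Square brass spacer block, 12 x 12 x 12 mm, 12 g, with a dark screw-hole mark; origin at its centre. It starts inside the barrel.
- spacer2: Square brass spacer block, 12 x 12 x 12 mm, 12 g, with a dark screw-hole mark; origin at its centre. It starts inside the barrel.
- spacer3: Square brass spacer block, 12 x 12 x 12 mm, 12 g, with a dark screw-hole mark; origin at its centre. It starts inside the barrel.
- cradle: Fixed cradle, 64 x 48 mm: black base with two parallel steel rods (8 mm thick, along its x axis, 37 mm apart) on which the barrel lies on its side. Origin at the centre of its underside, on the bench. It is narrower than the barrel, so fingers can pass down both sides of the barrel.
- cradle_seat (a point): Where the barrel's origin lies when the barrel rests in the cradle: 42 mm above the bench, over the cradle's centre (the barrel's axis along the cradle's x axis, either way round)
- tray: Fixed blue open parts tray, 150 (x) x 130 (y) x 30 mm high, 4 mm walls and floor; origin at the centre of its underside, on the bench
- pad: Fixed round cork pad, 100 mm across, 4 mm thick; origin at the centre of its underside, on the bench. The barrel's origin is 44 mm above the bench when it stands on the pad.
- camera: Loose camera body, 120 mm wide (its y), 34 mm deep, 76 mm high; origin at the centre of its underside. Leave alone.
- flask: Loose amber flask, 44 mm across, 85 mm high; origin at the centre of its underside. Leave alone.
- driver: Loose screwdriver lying on the bench, 150 mm long along its x axis; origin at the middle of its underside. Leave alone.
Mind the look-alikes: they are no part of the job. Leave any pink look-alike of the barrel alone.

How it is judged:
On the way, in this order (a step that is already met when the one before it is completed fails the run):
1. all four spacers lie in the tray (x of spacer0 in the frame of tray between -0.071 and 0.071 m and y of spacer0 in the frame of tray between -0.061 and 0.061 m and z of spacer0 in the frame of tray between 0 and 0.03 m and x of spacer1 in the frame of tray between -0.071 and 0.071 m and y of spacer1 in the frame of tray between -0.061 and 0.061 m and z of spacer1 in the frame of tray between 0 and 0.03 m and x of spacer2 in the frame of tray between -0.071 and 0.071 m and y of spacer2 in the frame of tray between -0.061 and 0.061 m and z of spacer2 in the frame of tray between 0 and 0.03 m and x of spacer3 in the frame of tray between -0.071 and 0.071 m and y of spacer3 in the frame of tray between -0.061 and 0.061 m and z of spacer3 in the frame of tray between 0 and 0.03 m), for 0.2 s.
2. the emptied barrel lies on its side in the cradle, let go (all of step 1 and distance between barrel and cradle_seat below 0.02 m and angle between the x axis of barrel and the x axis of cradle, either way round below 0.15 rad and contact force between the fingers and barrel below 0.1 N), for 0.2 s.
At the end, for the whole second after the job is handed in: The barrel stands free and at rest on the cork pad, mouth up (within 0.08 rad of vertical), its axis within 22 mm of the pad's centre and its base resting on the pad; all four spacers lie inside the tray (all of step 1 and angle between barrel's own x axis and vertical below 0.08 rad and horizontal distance between barrel and pad below 0.022 m and z of barrel in the frame of pad between 0.038 and 0.05 m and linear speed of barrel below 0.02 m/s and contact force between the fingers and barrel below 0.1 N); the robot touches nothing.
It fails at once if the barrel falls or is knocked: moves faster than 0.5 m/s while no finger touches it (contact force between the fingers and barrel below 0.1 N and linear speed of barrel above 0.5 m/s).
It fails at once if the camera body, the flask or the screwdriver is moved more than 20 mm or one of the first two is tipped (distance of any of camera, flask, driver from where it was at the start of the episode above 0.02 m or angle between any of camera, flask's own z axis and vertical above 0.3 rad).
It also fails if it takes over 72 s, if anything falls off the work surface, if the arm or the gripper's body presses on something with over 40 N, if the wrist force passes 120 N, or if a joint passes its speed limit or range.

## Working session

There is one attempt and no reset: what is moved stays moved. The work goes in short steps, each a Python script; the robot and the scene stay as the last script left them, time stands still between calls to the robot, and variables do not carry over. Pictures are saved under pics/ and viewed, and the job is handed in when it is done.

```bash
ls; mkdir -p pics
python3 - <<'E'
from workcell import robot, fingers, optics, read_time,read_tcp_pos,read_ee_rot,read_grip_width
import cv2,numpy as np
for n in ["scene","top","wrist"]:
    p,d=optics.snapshot(n); cv2.imwrite(f"pics/{n}0.png",p[:,:,::-1]); np.save(f"pics/{n}0d.npy",d)
    m=optics.camera_model(n); print(n,m['vfov'],m['cx'],m['cy'],m['distortion'],np.round(m['extrinsics'],3).tolist())
    np.savez(f"pics/{n}0m.npz",d=d,p=p,E=m['extrinsics'])
print(read_time(),read_tcp_pos(),read_ee_rot(),read_grip_width())
E
```

```text
pics
scene 47.02496844548264 323.52008466929493 240.77381750444619 [-0.0585662  0.         0.         0.         0.       ] [[0.007, 0.676, -0.737, 1.247], [1.0, 0.002, 0.011, 0.007], [0.01, -0.737, -0.676, 0.688], [0.0, 0.0, 0.0, 1.0]]
top 56.3964080772564 323.3946119432772 242.932580821016 [-0.04217239  0.          0.          0.          0.        ] [[-0.02, -0.984, 0.176, 0.479], [-1.0, 0.022, 0.01, -0.013], [-0.013, -0.175, -0.984, 0.712], [0.0, 0.0, 0.0, 1.0]]
wrist 71.40538239215188 323.61735029019064 239.48085368689482 [0.01184162 0.         0.         0.         0.        ] [[0.427, 0.868, 0.255, 0.202], [0.904, -0.409, -0.121, 0.596], [-0.001, 0.282, -0.959, 0.374], [0.0, 0.0, 0.0, 1.0]]
0.15 [0.26654426 0.56503035 0.23080814] [-6.61058693e-05  2.18615083e-01  9.75811063e-01 -4.58306507e-04] 0.08528734141759776
```

View pics/scene0.png

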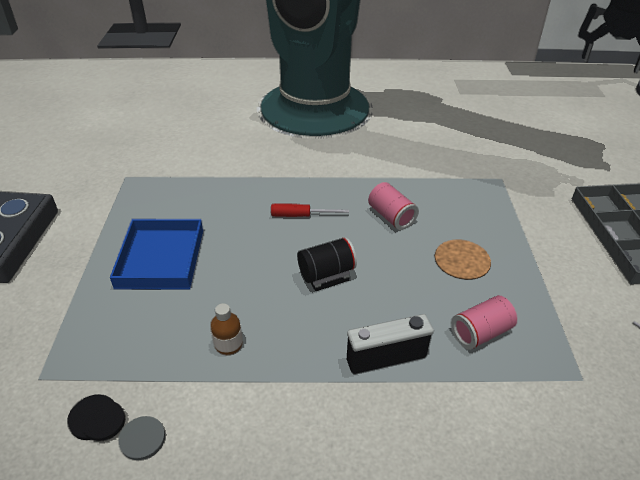

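View pics/top0.png

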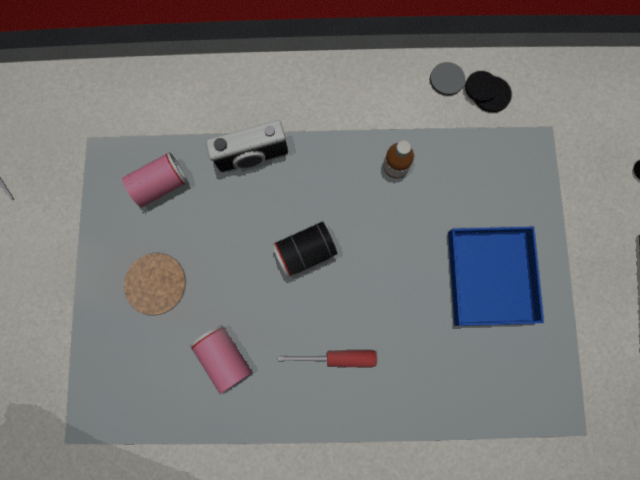

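The top view shows the barrel near (306,249) with its mouth to the left (280,262). The tray is at (496,277), the pad at (155,284), the driver at (330,358), the flask at (400,158) and the camera at (248,148). I'll measure these next.

```bash
cat > h.py <<'E'
import cv2,numpy as np
from scipy.spatial.transform import Rotation as R
def cloud(d,m):
    f=240/np.tan(np.radians(m['vfov'])/2)
    K=np.array([[f,0,m['cx']],[0,f,m['cy']],[0,0,1.]])
    v,u=np.mgrid[0:480,0:640]
    n=cv2.undistortPoints(np.stack([u.ravel(),v.ravel()],1).astype(np.float64)[:,None],K,np.array(m['distortion'],float))[:,0]
    z=d.ravel().astype(float); P=np.c_[n*z[:,None],z]
    E=np.array(m['extrinsics']); W=P@E[:3,:3].T+E[:3,3]; W[z<=0]=np.nan
    return W.reshape(480,640,3)
E
cat > m0.py <<'E'
from h import *
from workcell import optics
for n in ["top","scene"]:
    m=optics.camera_model(n); p=np.load(f"pics/{n}0m.npz")['p']; d=np.load(f"pics/{n}0m.npz")['d']
    W=cloud(d,m); hsv=cv2.cvtColor(p,cv2.COLOR_RGB2HSV)
    on=(W[...,0]>.2)&(W[...,0]<.8)&(abs(W[...,1])<.5)
    H,S,V=[hsv[...,i].astype(int) for i in range(3)]
    def rep(name,mk):
        mk=mk&on; Q=W[mk]
        if len(Q): print(n,name,len(Q),'min',np.round(np.percentile(Q,1,axis=0),4),'max',np.round(np.percentile(Q,99,axis=0),4),'mean',Q.mean(0).round(4))
        return mk,Q
    print('bench z',np.nanmedian(W[(abs(W[...,0]-.45)<.2)&(abs(W[...,1])<.35)][:,2]))
    mk,Q=rep('tray',(H>105)&(H<130)&(S>150))
    r=cv2.minAreaRect(Q[Q[:,2]>.022][:,:2].astype(np.float32)); print(r)
    mk,Q=rep('cork',(H>5)&(H<20)&(S>60)&(V>90)&(W[...,1]>.15)&(W[...,2]<.012))
    print(cv2.minEnclosingCircle(Q[:,:2].astype(np.float32)))
    b=(V<70)&(W[...,2]>.012)&(W[...,2]<.09)&(abs(W[...,1])<.15)&(W[...,0]>.3)&(W[...,0]<.58)
    mk,Q=rep('barrel',b)
    bb=(W[...,2]>.03)&(abs(W[...,1]-Q[:,1].mean())<.07)&(abs(W[...,0]-Q[:,0].mean())<.06)
    mk,Q=rep('barrelall',bb)
    print(cv2.minAreaRect(Q[:,:2].astype(np.float32)))
    rep('red',bb&((H<8)|(H>172))&(S>120))
    mk,Q=rep('pink',(H>160)&(H<178)&(S>60)&(V>120))
    rep('pink1',(H>160)&(H<178)&(S>60)&(V>120)&(W[...,0]<.45))
    rep('pink2',(H>160)&(H<178)&(S>60)&(V>120)&(W[...,0]>.45))
    rep('flask',(W[...,2]>.02)&(abs(W[...,1]+.13)<.05)&(W[...,0]>.5))
    rep('driver',((H<6)|(H>176))&(S>150)&(W[...,0]<.4)&(W[...,2]>.004))
    rep('camera',(W[...,2]>.06)&(W[...,0]>.5)&(W[...,1]>0)&(W[...,1]<.2))
E
python3 m0.py
```

```text
bench z 0.0007552739180318735
top tray 8386 min [ 0.4727 -0.3342  0.0011] max [ 0.6181 -0.206   0.0309] mean [ 0.5463 -0.275   0.0079]
((0.6030069589614868, -0.08762916922569275), (0.547497570514679, 0.17882974445819855), 72.42545318603516)
top cork 2919 min [5.002e-01 2.201e-01 5.000e-04] max [0.592  0.3125 0.0063] mean [0.5456 0.266  0.0034]
((0.5466658473014832, 0.2661707103252411), 0.05037606135010719)
top barrel 628 min [ 0.5518 -0.016   0.0374] max [0.5799 0.0534 0.0702] mean [0.5692 0.0252 0.0592]
top barrelall 2079 min [ 0.5534 -0.0221  0.0443] max [0.6244 0.0645 0.0707] mean [0.5876 0.021  0.0634]
((0.5910156965255737, 0.022298485040664673), (0.056192345917224884, 0.08391642570495605), 23.521114349365234)
top red 57 min [0.5522 0.0455 0.0508] max [0.5972 0.0653 0.0713] mean [0.5747 0.0549 0.065 ]
top pink 3102 min [0.3895 0.1159 0.0409] max [0.7369 0.2999 0.0566] mean [0.5482 0.1975 0.051 ]
top pink1 1468 min [0.3868 0.1137 0.0412] max [0.449  0.1826 0.0567] mean [0.4215 0.1454 0.0511]
top pink2 1634 min [0.4503 0.1419 0.0407] max [0.7392 0.3034 0.0564] mean [0.6621 0.2444 0
[... 825 characters left out ...]
923796892166138, 0.02381928265094757), (0.05575355514883995, 0.08877510577440262), 20.422861099243164)
scene red 52 min [0.5669 0.0512 0.0312] max [0.6025 0.0684 0.0718] mean [0.5893 0.062  0.059 ]
scene pink 2164 min [0.397  0.1133 0.0338] max [0.7466 0.3084 0.0574] mean [0.615  0.2239 0.0494]
scene pink1 591 min [0.3931 0.1099 0.0354] max [0.4494 0.1766 0.0582] mean [0.4247 0.1376 0.0504]
scene pink2 1573 min [0.4515 0.139  0.033 ] max [0.7474 0.3092 0.057 ] mean [0.6865 0.2563 0.049 ]
scene flask 1083 min [ 0.7234 -0.1485  0.0214] max [ 0.7562 -0.1068  0.0866] mean [ 0.7443 -0.126   0.055 ]
scene camera 2644 min [0.5684 0.0022 0.0604] max [0.7885 0.1684 0.0777] mean [0.7148 0.0872 0.0689]
```

Run:
```python
import cv2
p=cv2.imread('pics/top0.png')[190:310,240:380]; cv2.imwrite('pics/crop1.png',cv2.resize(p,None,fx=5,fy=5))
```

```text
(no output)
```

View pics/crop1.png

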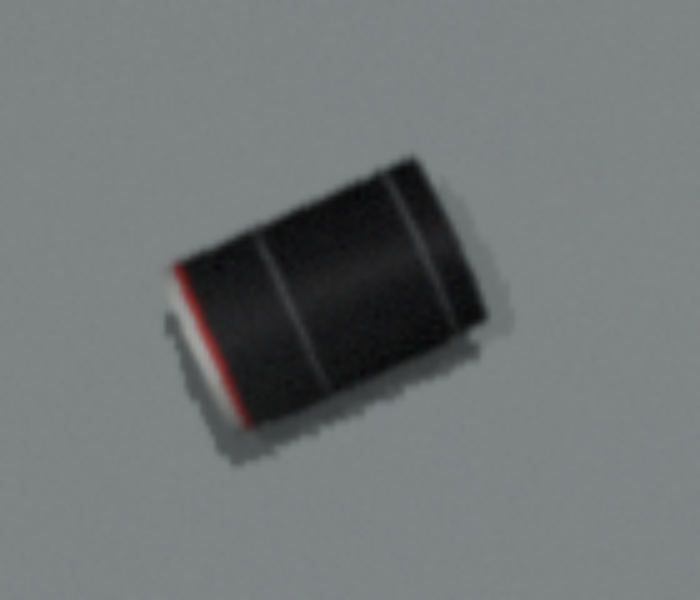

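```bash
cat > m1.py <<'E'
from h import *
from workcell import optics
from scipy.optimize import least_squares
for n in ["top","scene"]:
    m=optics.camera_model(n); d=np.load(f"pics/{n}0m.npz")['d']
    W=cloud(d,m).reshape(-1,3)
    c0=np.array([.591,.0225]); a=np.radians(112)
    for it in range(4):
        ax=np.array([np.cos(a),np.sin(a)]); nn=np.array([-ax[1],ax[0]])
        r=W[:,:2]-c0; s=r@ax; t=r@nn
        k=(W[:,2]>.045)&(abs(s)<.036)&(abs(t)<.032); Q=W[k]
        def f(x):
            A=np.array([np.cos(x[0]),np.sin(x[0])]); N=np.array([-A[1],A[0]])
            return np.hypot((Q[:,:2]-c0)@N-x[1],Q[:,2]-x[2])-.028
        s_=least_squares(f,[a,0,.042],loss='soft_l1',f_scale=.002); a=s_.x[0]
        A=np.array([np.cos(a),np.sin(a)]); N=np.array([-A[1],A[0]]); c0=c0+N*s_.x[1]
    k=(W[:,2]>.04)&(abs((W[:,:2]-c0)@N)<.03)&(abs((W[:,:2]-c0)@A)<.06)
    s=(W[k][:,:2]-c0)@A; lo,hi=np.percentile(s,[.5,99.5])
    print(n,'deg',np.degrees(a),'z',s_.x[2],'rms',np.std(f(s_.x)),'s',lo,hi,'origin guess mid-ext',c0+A*((lo+hi)/2-.002))
E
python3 m1.py
```

```text
top deg 113.64316555330161 z 0.041220080337232214 rms 0.0009236049170775574 s -0.04165370638794669 0.04149206766180039 origin guess mid-ext [0.59202599 0.02067754]
scene deg 113.7252796631296 z 0.042176258381260844 rms 0.0012938310814740682 s -0.0420868862449918 0.04202914398636374 origin guess mid-ext [0.59080914 0.02020021]
```

```bash
cat >> h.py <<'E'
def unit(a): return np.array([np.cos(a),np.sin(a),0.])
UP=np.array([0,0,1.])
C=0.022
def pose(o,m,toolz,g=0.,xs=-1):
    """TCP pose holding barrel with origin o, axis m, grasp g toward mouth, tool approach toolz (perp. part used with m for y axis). xs: sign of tool x along m"""
    m=np.array(m,float); z=np.array(toolz,float); z/=np.linalg.norm(z)
    y=np.cross(z,xs*m); y/=np.linalg.norm(y); x=np.cross(y,z)
    q=R.from_matrix(np.c_[x,y,z]).as_quat()
    q=np.r_[q[3],q[:3]]
    return np.array(o)+g*m+C*z, q
ORG=np.array([.5915,.0205,.042]); MA=np.radians(113.7)
TRAY=np.array([.5465,-.271,0]); PAD=np.array([.5465,.267,0])
E
cat > ik.py <<'E'
from h import *
from workcell import robot,optics
m=unit(MA)
def t(name,p,q):
    s=robot.ik(p,q); print(name,None if s is None else np.round(s,2))
for al in (0,20,40):
    a=np.radians(al)
    for xs in (-1,1):
        t(f'grasp1 al{al} xs{xs}',*pose(ORG,m,-UP*np.cos(a)+m*np.sin(a),0,xs))
        t(f'grasp2 al{al} xs{xs}',*pose(ORG,m,-UP*np.cos(a)-m*np.sin(a),.012,xs))
    for h in (-90,-66,-45,-26,0,20):
      for xs in (-1,1):
        hv=unit(np.radians(h)); t(f'tip al{al} h{h} xs{xs}',*pose(TRAY+UP*.105,-UP,hv*np.cos(a)-UP*np.sin(a),0,xs))
    for h in (-20,0,26,45,66,90):
      for xs in (1,-1):
        hv=unit(np.radians(h)); t(f'stand al{al} h{h} xs{xs}',*pose(PAD+UP*.046,UP,hv*np.cos(a)-UP*np.sin(a),.012,xs))
n='top';mm=optics.camera_model(n);W=cloud(np.load('pics/top0m.npz')['d'],mm).reshape(-1,3)
k=(W[:,2]>.012)&(W[:,0]>.632)&(W[:,0]<.72)&(abs(W[:,1]-.07)<.09)
Q=W[k];N=np.array([.916,.402]);A=np.array([-.402,.916]);r=Q[:,:2]-ORG[:2]
for s in range(-60,70,10):
    kk=abs(r@A*1000-s)<5
    if kk.any(): print(s,'min perp',np.percentile(r[kk]@N,2),kk.sum())
E
python3 ik.py
```

```text
grasp1 al0 xs-1 [-0.82  0.98  1.08  1.86 -1.05  1.01 -2.  ]
grasp2 al0 xs-1 [-0.84  0.98  1.08  1.87 -1.05  1.   -2.02]
grasp1 al0 xs1 [-0.4   0.68  0.42  1.84 -0.4   0.71  0.66]
grasp2 al0 xs1 [-0.43  0.67  0.42  1.85 -0.4   0.7   0.64]
tip al0 h-90 xs-1 [-0.18  1.01  0.11  1.88  1.43  1.51  1.84]
tip al0 h-90 xs1 [-0.67  1.24  0.75  1.89  1.02  0.99 -1.15]
tip al0 h-66 xs-1 [-0.23  0.99  0.19  2.15  1.87  1.41  1.54]
tip al0 h-66 xs1 [-0.75  1.27  0.78  2.16  1.67  0.84 -1.77]
tip al0 h-45 xs-1 [-0.19  1.03  0.3   2.32  2.36  1.51  1.26]
tip al0 h-45 xs1 [-0.08  1.    0.19  2.31  2.39  1.58 -1.8 ]
tip al0 h-26 xs-1 [-0.1   1.11  0.46  2.37  2.83  1.72  1.09]
tip al0 h-26 xs1 [ 0.99  1.13 -0.6   2.34  3.36  1.69 -1.  ]
tip al0 h0 xs-1 [0.21 1.12 0.53 2.27 3.59 1.94 1.22]
tip al0 h0 xs1 [ 1.53  1.27 -0.84  2.23  4.07  0.97 -0.99]
tip al0 h20 xs-1 [0.39 1.1  0.53 2.09 4.08 1.95 1.29]
tip al0 h20 xs1 [ 0.39  1.1   0.53  2.09  4.08  1.95 -1.85]
stand al0 h-20 xs1 [-1.47  1.22  0.53  2.05  1.56  1.07  1.51]
stand al0 h-20 xs-1 [-1.56  1.28  0.63  2.05  1.5   0.97 -1.63]
stand al0 h0 xs1 
[... 3387 characters left out ...]
3]
stand al40 h-20 xs-1 [-1.37  0.81  0.64  2.12  1.43  0.39 -1.1 ]
stand al40 h0 xs1 [-0.43  0.66 -0.37  2.23  2.13  0.86  2.04]
stand al40 h0 xs-1 [-1.06  0.67  0.35  2.25  2.29  0.54 -1.52]
stand al40 h26 xs1 [ 0.26  0.85 -0.91  2.29  2.6   0.82  2.48]
stand al40 h26 xs-1 [ 0.39  1.01 -1.09  2.29  2.53  0.91 -0.43]
stand al40 h45 xs1 [ 0.42  0.87 -0.91  2.25  2.96  0.48  2.53]
stand al40 h45 xs-1 [ 0.56  1.02 -1.09  2.25  2.69  0.52 -0.22]
stand al40 h66 xs1 [-1.05  1.11  1.08  2.17  4.15  1.49  0.81]
stand al40 h66 xs-1 [-1.05  1.11  1.08  2.17  4.15  1.49 -2.33]
stand al40 h90 xs1 [ 0.15  0.77 -0.37  1.93 -1.1   0.7   0.84]
stand al40 h90 xs-1 [ 0.73  1.26 -1.24  1.91  0.54  0.5   2.66]
```

```bash
cat > s1.py <<'E'
from h import *
from workcell import *
m=unit(MA)
robot.movej([-0.04,.42,0,1.65,0,1.07,2.6])
print(read_time(),read_tcp_pos())
def t(name,p,q):
    s=robot.ik(p,q); print(name,None if s is None else np.round(s,2))
for al in (0,10,20):
  a=np.radians(al)
  for s in (1,-1):
    t(f'grasp1 al{s*al}',*pose(ORG,m,-UP*np.cos(a)+s*m*np.sin(a),0,-1))
    t(f'grasp1 al{s*al} hi',*pose(ORG+UP*.1,m,-UP*np.cos(a)+s*m*np.sin(a),0,-1))
  for h in (-120,-105,-90,-66,-45):
    hv=unit(np.radians(h))
    t(f'level {h}',*pose(TRAY+UP*.16,-hv,-UP*np.cos(a)-hv*np.sin(a),0,-1))
    t(f'tip {h}',*pose(TRAY+UP*.105,-UP,hv*np.cos(a)-UP*np.sin(a),0,-1))
p,d=optics.snapshot('wrist'); cv2.imwrite('pics/w1.png',p[:,:,::-1])
E
python3 s1.py
```

```text
2.5333 [ 0.61830432 -0.00517706  0.21453821]
grasp1 al0 [ 0.67  0.96 -1.09  1.81  1.    1.04  2.73]
grasp1 al0 hi [-0.83  0.77  1.08  1.82 -0.78  1.06 -2.17]
grasp1 al0 [ 0.67  0.96 -1.09  1.81  1.    1.04  2.73]
grasp1 al0 hi [-0.83  0.77  1.08  1.82 -0.78  1.06 -2.17]
level -120 [ 0.82  0.55 -0.55  1.72  0.34  0.97  2.76]
tip -120 [-0.26  1.16  0.37  1.5   0.87  1.62  2.17]
level -105 [ 1.15  0.76 -1.09  1.71  0.74  1.14  2.73]
tip -105 [-0.35  1.11  0.39  1.7   1.04  1.43  2.05]
level -90 [-0.32  0.77  1.08  1.76 -0.76  1.1  -2.12]
tip -90 [-0.44  1.08  0.44  1.89  1.26  1.26  1.88]
level -66 [-0.32  0.77  1.08  1.76 -0.76  1.1  -1.7 ]
tip -66 [-0.55  1.11  0.55  2.16  1.76  1.1   1.43]
level -45 [-0.32  0.77  1.08  1.76 -0.76  1.1  -1.34]
tip -45 [-0.38  1.11  0.49  2.32  2.31  1.38  1.11]
grasp1 al10 [-0.73  1.02  1.08  1.8  -1.13  1.2  -1.91]
grasp1 al10 hi [-0.73  0.81  1.08  1.77 -0.9   1.23 -2.06]
grasp1 al-10 [ 0.25  0.69 -0.55  1.86  0.76  0.78  2.79]
grasp1 al-10 hi [ 0.51  0.64 -0.91  1.82  0.8   1.04  2.8 ]
level -120 [ 1.14  0.67 -0.91  1.72  0.42  0.98  2.74]
tip -120
[... 536 characters left out ...]
20 hi [-0.64  0.87  1.08  1.71 -1.01  1.42 -1.97]
grasp1 al-20 [-0.24  0.62 -0.01  1.91  0.61  0.64  2.8 ]
grasp1 al-20 hi [ 0.04  0.49 -0.37  1.87  0.69  0.89  2.81]
level -120 [ 1.31  0.79 -1.09  1.72  0.41  0.97  2.79]
tip -120 [-0.21  0.97  0.32  1.58  0.77  1.41  2.22]
level -105 [-0.14  0.84  1.08  1.7  -1.03  1.41 -2.15]
tip -105 [-0.29  0.91  0.34  1.77  0.96  1.21  2.17]
level -90 [-0.13  0.88  1.08  1.64 -0.97  1.48 -1.94]
tip -90 [-0.36  0.86  0.39  1.95  1.2   1.02  2.05]
level -66 [-0.14  0.93  1.08  1.55 -0.88  1.54 -1.61]
tip -66 [-0.47  0.84  0.53  2.21  1.83  0.8   1.63]
level -45 [-0.16  0.95  1.08  1.51 -0.78  1.55 -1.32]
tip -45 [-0.21  0.76  0.38  2.36  2.51  1.02  1.38]
```

View pics/w1.png

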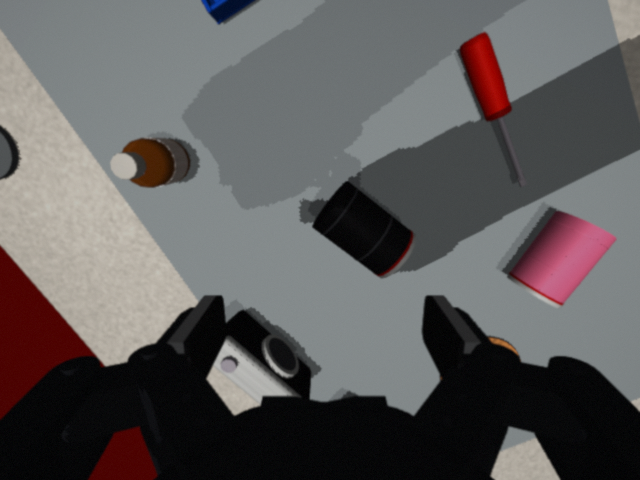

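The wrist view confirms that the mouth (red band at (405,250)) points towards +y. The half-turned grasp runs into the joint 7 limit, so I'll use the other one, with the tool tilted 40° and coming from the base side.

```bash
cat > s2.py <<'E'
from h import *
from workcell import *
m=unit(MA); a=np.radians(40)
z=-UP*np.cos(a)+m*np.sin(a)
p,q=pose(ORG,m,z,0,1)
robot.movej([-0.1,.6,.2,1.6,-.3,1.0,.6])
robot.move_to(p-z*.11,q); print(read_time(),read_qpos().round(2) if hasattr(read_qpos(),'round') else read_qpos())
fingers.set_gripper(.078,60)
print(robot.move_straight(p,feed=.12,force_limit=15)); print(read_time(),read_tcp_pos(),p,read_ft_force())
for n in ('scene','wrist'):
    im,d=optics.snapshot(n); cv2.imwrite(f'pics/{n}2.png',im[:,:,::-1])
E
python3 s2.py
```

```text
4.9833 [ 0.24  0.8   0.03  1.45 -0.55  1.41  0.91]
False
6.3 [0.58634761 0.03285644 0.02561817] [0.58581592 0.03344868 0.02514702] [ 0.24974898  0.79009487 -0.61885314]
```

View pics/scene2.png

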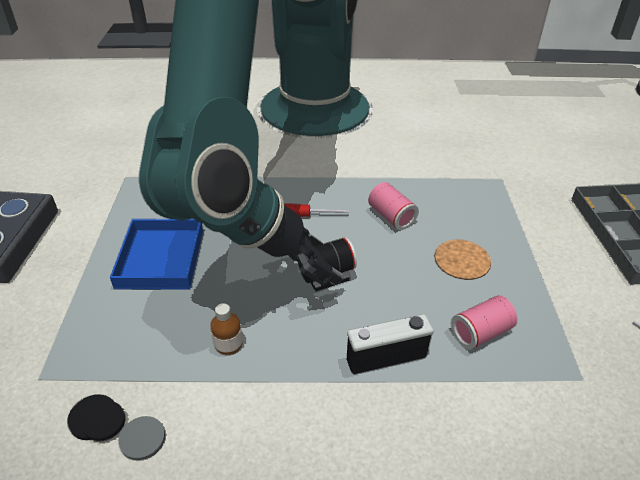

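View pics/wrist2.png

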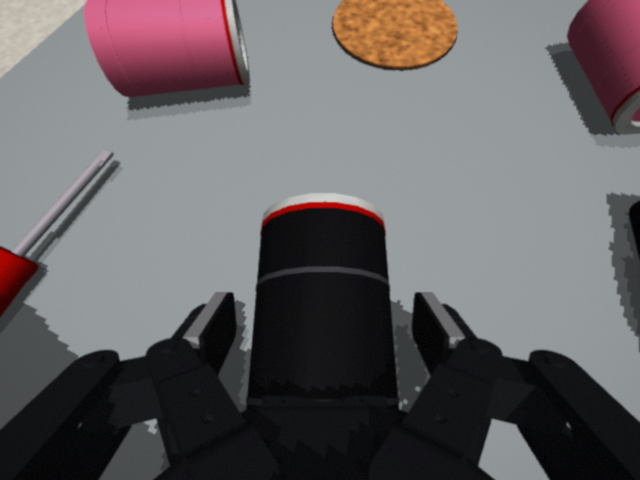

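The barrel sits centred between the pads: its edges are at columns 250 and 395, with the pads at about 225 and 430. Next I grip, lift and carry it level.

```bash
cat > s3.py <<'E'
from h import *
from workcell import *
m=unit(MA); a=np.radians(40)
z=-UP*np.cos(a)+m*np.sin(a)
fingers.set_gripper(.03,60); print('w',read_grip_width(),read_time(),read_ft_force(),read_tcp_pos())
p,q=pose(ORG,m,z,0,1)
robot.move_straight(p+UP*.03,feed=.1); print(read_ft_force(),read_grip_width())
robot.move_straight(p+UP*.14,feed=.2)
o=TRAY+UP*.18
p,q=pose(o,m,z,0,1); robot.move_straight(p,feed=.25); print(read_time(),np.round(read_qpos(),2),read_grip_width())
for al in (30,40,50):
  a=np.radians(al)
  for h in (-110,-90,-66):
    hv=unit(np.radians(h)); s=robot.ik(*pose(TRAY+UP*.1,-UP,hv*np.cos(a)-UP*np.sin(a),0,1)); print(al,h,None if s is None else np.round(s,2))
im,d=optics.snapshot('scene'); cv2.imwrite(f'pics/scene3.png',im[:,:,::-1])
E
python3 s3.py
```

```text
w 0.05406637181023758 6.7333 [-2.62994    -3.40423576  7.3600568 ] [0.58589605 0.03290187 0.02565278]
[-0.29974169  0.66326901 -1.89680083] 0.0541562182749399
9.2167 [ 0.5   0.79  0.12  1.33 -0.43  1.65  1.13] 0.05438614999126434
30 -110 [-0.53  1.01  0.78  1.74  0.44  0.96 -0.6 ]
30 -90 [-0.71  1.04  0.94  1.97  0.54  0.55 -0.55]
30 -66 [-0.19  0.67  0.25  2.19  1.8   0.8  -1.28]
40 -110 [-0.48  0.92  0.76  1.77  0.34  0.89 -0.48]
40 -90 [-0.61  0.89  0.86  1.97  0.49  0.53 -0.41]
40 -66 [-0.62  0.8   0.88  2.18  1.58  0.2  -1.16]
50 -110 [-0.41  0.82  0.73  1.79  0.23  0.83 -0.35]
50 -90 [-0.5   0.77  0.8   1.95  0.33  0.53 -0.17]
50 -66 [-0.44  0.65  0.74  2.12  0.95  0.21 -0.39]
```

View pics/scene3.png

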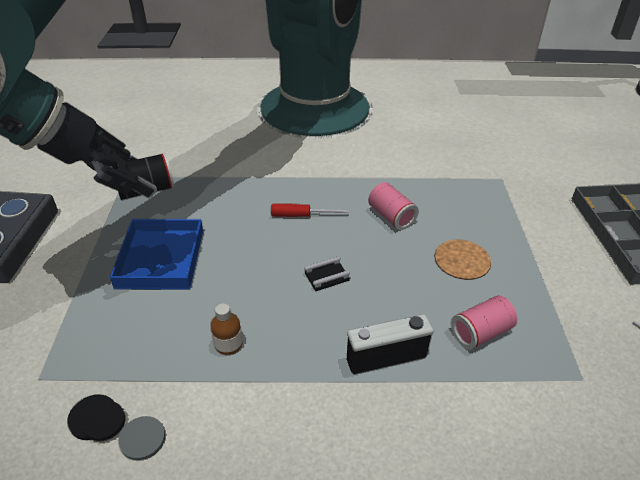

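```bash
cat >> h.py <<'E'
def tipz(m_h,t,al,sgn):
    """barrel tipped by t (rad, + = mouth down) from level with heading m_h; tool tilt al; returns axis, toolz"""
    ax=np.cos(t)*m_h-np.sin(t)*UP      # barrel axis
    dn=-np.cos(t)*UP-np.sin(t)*m_h     # what was 'down'
    return ax, dn*np.cos(al)+sgn*ax*np.sin(al)
E
cat > s4.py <<'E'
from h import *
from workcell import *
a=np.radians(40)
N=5
for i in range(1,N+1):
    f=i/N; t=f*np.radians(88); mh=unit(MA+(np.radians(90)-MA)*min(1,f))
    ax,z=tipz(mh,t,a,1); o=TRAY+UP*(.18-.06*f)
    p,q=pose(o,ax,z,0,1); c=read_tcp_pos()
    try: robot.move_straight(p,feed=max(.01,np.linalg.norm(p-c)/.8),ori=q)
    except robot.MotionError as e:
        print(i,'err',e); robot.move_to(p,q)
    print(i,read_time(),np.round(read_qpos(),2),np.linalg.norm(read_tcp_pos()-p).round(4))
ax,z=tipz(unit(np.pi/2),np.radians(90),a,1); p,q=pose(TRAY+UP*.098,ax,z,0,1)
robot.move_straight(p,feed=.08,ori=q); robot.dwell(.5)
print(read_time(),read_ft_force(),read_grip_width())
for n in ('top','scene'):
    im,d=optics.snapshot(n); cv2.imwrite(f'pics/{n}4.png',im[:,:,::-1])
E
python3 s4.py
```

```text
1 10.1917 [ 0.4   0.65  0.19  1.52 -0.36  1.32  1.05] 0.0
2 11.1417 [ 0.24  0.54  0.27  1.7  -0.24  0.99  0.86] 0.0003
3 12.1 [-0.01  0.5   0.43  1.85 -0.01  0.72  0.53] 0.0004
4 13.0583 [-0.37  0.6   0.7   1.94  0.24  0.56  0.1 ] 0.0005
5 14.0083 [-0.64  0.87  0.94  1.96  0.34  0.53 -0.23] 0.0007
14.925 [-0.3470356  -0.10988619 -2.02818764] 0.05444033961101656
```

View pics/scene4.png

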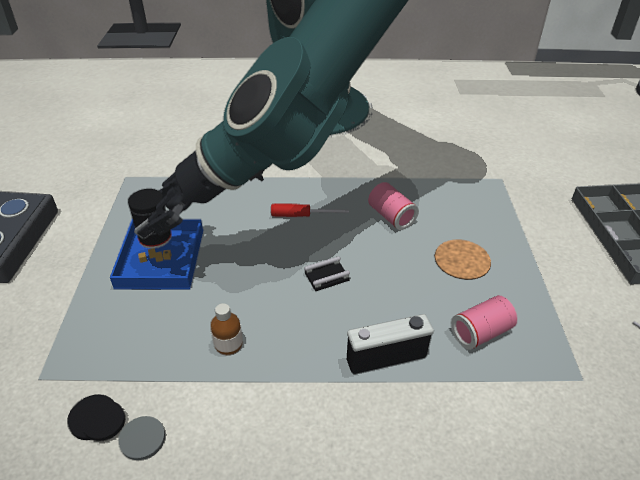

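View pics/top4.png

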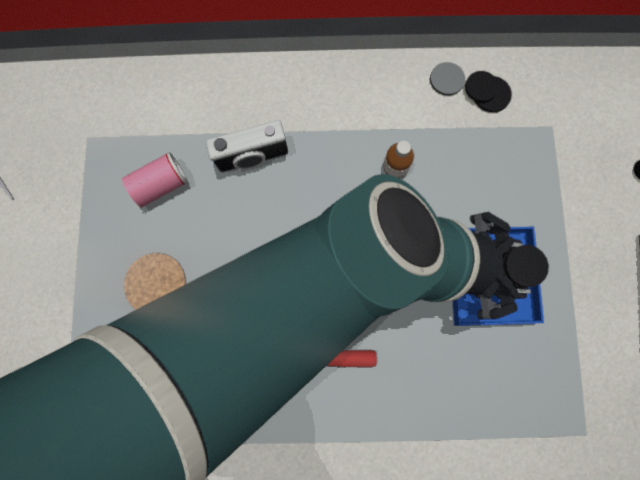

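```bash
cat > s5.py <<'E'
from h import *
from workcell import *
a=np.radians(40); mh=unit(np.pi/2)
for t,dz in ((82,.0),(95,.015),(90,.05)):
    ax,z=tipz(mh,np.radians(t),a,1); p,q=pose(TRAY+UP*(.098+dz),ax,z,0,1)
    robot.move_straight(p,feed=.06,ori=q)
print(read_time())
m=optics.camera_model('scene'); im,d=optics.snapshot('scene'); cv2.imwrite('pics/scene5.png',cv2.resize(im[200:310,90:230,::-1],None,fx=5,fy=5))
W=cloud(d,m); hsv=cv2.cvtColor(im,cv2.COLOR_RGB2HSV)
mk=((hsv[...,0]>10)&(hsv[...,0]<30)&(hsv[...,1]>100)&(W[...,2]<.05)&(abs(W[...,0]-.5465)<.08)&(abs(W[...,1]+.271)<.07)).astype(np.uint8)
n,l,st,ce=cv2.connectedComponentsWithStats(mk)
for i in range(1,n):
    if st[i,4]>8: print(st[i],ce[i].round(0),np.nanmedian(W[l==i],axis=0).round(4))
# cradle
k=(W[...,2]>.008)&(np.hypot(W[...,0]-.5915,W[...,1]-.0205)<.06)
Q=W[k]; print(len(Q),np.percentile(Q[:,2],[1,50,99]),cv2.minAreaRect(Q[:,:2].astype(np.float32)))
E
python3 s5.py
```

```text
16.525
[148 249  23  13 158] [159. 255.] [ 0.5501 -0.2719  0.015 ]
[139 253   8   9  53] [142. 257.] [ 0.5572 -0.2995  0.0157]
7056 [0.00921269 0.35408157 0.42868791] ((0.5788677334785461, 0.006184224039316177), (0.08758912980556488, 0.0972822904586792), 15.81374454498291)
```

View pics/scene5.png

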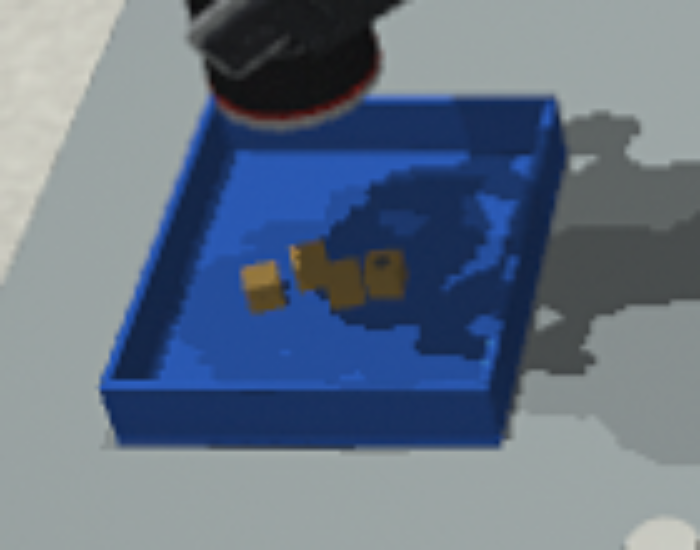

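All four spacers lie in the tray, at crop pixels (262,287), (310,265), (345,283) and (385,275), and all are well inside the walls. Now I go back the same way and check the barrel's pose in hand above the cradle.

```bash
cat >> h.py <<'E'
def fitbarrel(W,c0,adeg,z0,zmin):
    from scipy.optimize import least_squares
    W=W.reshape(-1,3); W=W[np.isfinite(W[:,0])]; a=np.radians(adeg); c0=np.array(c0[:2],float)
    for it in range(4):
        A=np.array([np.cos(a),np.sin(a)]); N=np.array([-A[1],A[0]])
        r=W[:,:2]-c0; k=(W[:,2]>zmin)&(W[:,2]<z0+.034)&(abs(r@A)<.045)&(abs(r@N)<.031); Q=W[k]
        def f(x):
            A=np.array([np.cos(x[0]),np.sin(x[0])]); N=np.array([-A[1],A[0]]); s=(Q[:,:2]-c0)@A
            return np.hypot((Q[:,:2]-c0)@N-x[1],Q[:,2]-x[2]-x[3]*s)-.028
        s_=least_squares(f,[a,0,z0,0],loss='soft_l1',f_scale=.0015); a=s_.x[0]
        A=np.array([np.cos(a),np.sin(a)]); N=np.array([-A[1],A[0]]); c0=c0+N*s_.x[1]
    s=(Q[:,:2]-c0)@A
    return dict(deg=np.degrees(a),c=c0,z=s_.x[2],pitch_deg=np.degrees(s_.x[3]),n=len(Q),rms=np.median(abs(f(s_.x))),s=np.percentile(s,[1,99]))
E
cat > s6.py <<'E'
from h import *
from workcell import *
a=np.radians(40)
N=5
for i in range(4,-1,-1):
    f=i/N; t=f*np.radians(88); mh=unit(MA+(np.radians(90)-MA)*f)
    ax,z=tipz(mh,t,a,1); p,q=pose(TRAY+UP*(.18-.06*f),ax,z,0,1); c=read_tcp_pos()
    robot.move_straight(p,feed=max(.01,np.linalg.norm(p-c)/.7),ori=q)
print(read_time(),np.round(read_qpos(),2))
p,q=pose(ORG+UP*.14,ax,z,0,1); robot.move_straight(p,feed=.25,ori=q)
p,q=pose(ORG+UP*.06,ax,z,0,1); robot.move_straight(p,feed=.15,ori=q)
print(read_time())
for n in ('scene','top'):
    m=optics.camera_model(n); im,d=optics.snapshot(n); cv2.imwrite(f'pics/{n}6.png',im[:,:,::-1])
    try: print(n,fitbarrel(cloud(d,m),ORG,113.7,.102,.09))
    except Exception as e: print(n,e)
E
python3 s6.py
```

```text
20.8083 [ 0.51  0.79  0.11  1.33 -0.42  1.65  1.13]
22.825
scene {'deg': np.float64(112.79040517716551), 'c': array([0.59079936, 0.02020399]), 'z': np.float64(0.10312635778374138), 'pitch_deg': np.float64(-2.2561189072784527), 'n': 1087, 'rms': np.float64(0.0010058101630228237), 's': array([-0.03955526,  0.04428424])}
top {'deg': np.float64(113.87103599955542), 'c': array([0.5927514 , 0.02104654]), 'z': np.float64(0.10172350964784219), 'pitch_deg': np.float64(-0.21761784606419454), 'n': 2169, 'rms': np.float64(0.0006129540243993981), 's': array([-0.02700454,  0.04339341])}
```

View pics/scene6.png

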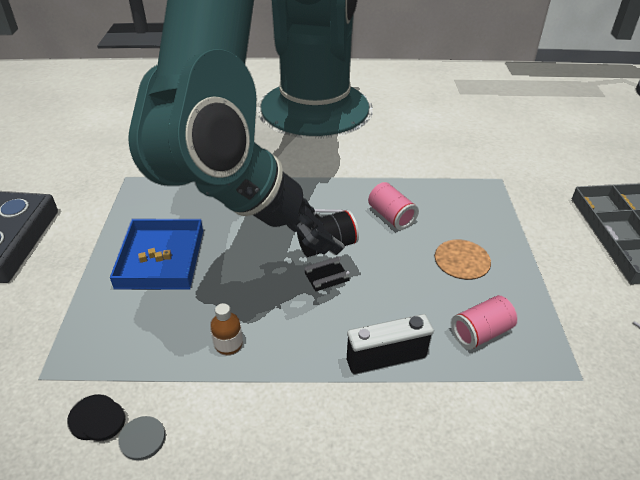

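The barrel hasn't slipped in the grip: the fit is within about 1 mm and 1° of expected. I lower it into the cradle and let go.

```bash
cat > s7.py <<'E'
from h import *
from workcell import *
a=np.radians(40)
ax,z=tipz(unit(MA),0,a,1)
p,q=pose(ORG+UP*.006,ax,z,0,1); robot.move_straight(p,feed=.12,ori=q)
p,q=pose(ORG-UP*.001,ax,z,0,1); print(robot.move_straight(p,feed=.02,ori=q,force_limit=6),read_tcp_pos()-p,read_ft_force())
fingers.set_gripper(.056); fingers.set_gripper(.08); robot.dwell(.3); print(read_ft_force())
p=read_tcp_pos(); robot.move_straight(p-z*.13,feed=.15)
print(read_time())
for n in ('scene','top'):
    m=optics.camera_model(n); im,d=optics.snapshot(n); cv2.imwrite(f'pics/{n}7.png',im[:,:,::-1])
    try: print(n,fitbarrel(cloud(d,m),ORG,113.7,.042,.04))
    except Exception as e: print(n,e)
E
python3 s7.py
```

```text
True [ 4.06256893e-04 -8.87671164e-05  1.86271225e-03] [-0.1851949  -0.56272113  7.81403263]
[-0.77207252  0.19551177  0.93917278]
25.7667
scene {'deg': np.float64(114.21364640517109), 'c': array([0.59086827, 0.02021591]), 'z': np.float64(0.042066043901261514), 'pitch_deg': np.float64(0.7539018886579604), 'n': 1603, 'rms': np.float64(0.0008915688580068901), 's': array([-0.03978586,  0.04383571])}
top {'deg': np.float64(113.63351654131677), 'c': array([0.59197889, 0.02070955]), 'z': np.float64(0.04124256140439115), 'pitch_deg': np.float64(0.08107065062056235), 'n': 2077, 'rms': np.float64(0.0005636384290619786), 's': array([-0.0391823 ,  0.04316211])}
```

View pics/scene7.png

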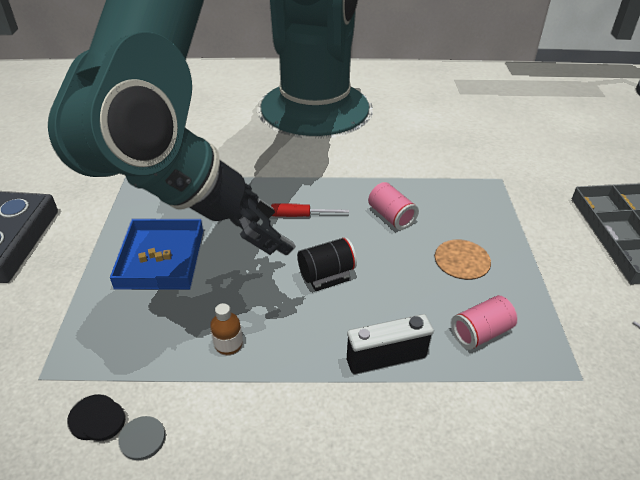

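The barrel rests back in the cradle: the fit gives z 0.042 and 114°, and the spacers are still in the tray at (155,255). For the second grasp I come from the mouth side, tilted 40°.

```bash
cat > s8.py <<'E'
from h import *
from workcell import *
a=np.radians(40); G=.015
ORG=np.array([.5915,.0205,.0425])
ax,z=tipz(unit(MA),0,a,-1)
p,q=pose(ORG,ax,z,G,1)
c=read_tcp_pos(); robot.move_straight(c+UP*.08,feed=.25)
robot.movej([-.4,.5,-.05,1.5,.3,1.15,-.7]); print(read_time(),read_tcp_pos())
robot.move_to(p-z*.12,q); print(read_time(),np.round(read_qpos(),2))
fingers.set_gripper(.078,60)
print(robot.move_straight(p,feed=.12,force_limit=15)); print(read_time(),read_tcp_pos()-p,np.round(read_qpos(),2))
for n in ('scene','wrist'):
    im,d=optics.snapshot(n); cv2.imwrite(f'pics/{n}8.png',im[:,:,::-1])
E
python3 s8.py
```

```text
27.7583 [0.65327563 0.18468392 0.23486488]
28.5 [-0.6   0.54  0.04  1.93  0.83  1.   -0.74]
False
29.8667 [0.00020372 0.00070306 0.00043029] [-0.52  0.7   0.11  1.94  0.97  0.79 -0.83]
```

View pics/scene8.png

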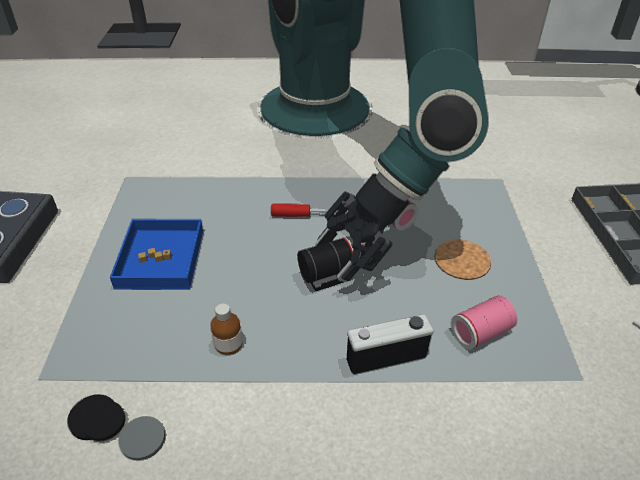

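View pics/wrist8.png

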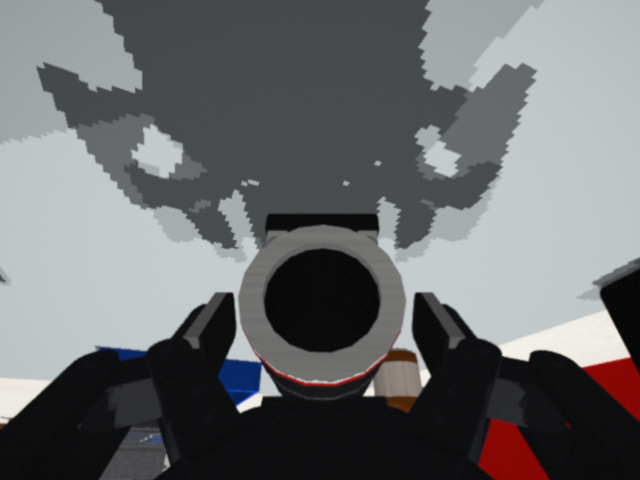

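The wrist view looks into the empty bore at (322,300), centred between the pads. I grip, lift and stand it up over the pad.

```bash
cat > s9.py <<'E'
from h import *
from workcell import *
a=np.radians(40); G=.015
ORG=np.array([.5915,.0205,.0425])
ax,z=tipz(unit(MA),0,a,-1)
fingers.set_gripper(.03,60); print('w',read_grip_width(),read_time(),read_ft_force())
for o,f in ((ORG+UP*.03,.1),(ORG+UP*.14,.2),(PAD+UP*.19,.25)):
    p,q=pose(o,ax,z,G,1); robot.move_straight(p,feed=f,ori=q)
print(read_time(),np.round(read_qpos(),2))
N=5
for i in range(1,N+1):
    f=i/N; t=-f*np.pi/2; mh=unit(MA+(np.radians(90)-MA)*f)
    ax,z=tipz(mh,t,a,-1); p,q=pose(PAD+UP*(.19-.07*f),ax,z,G,1); c=read_tcp_pos()
    try: robot.move_straight(p,feed=max(.01,np.linalg.norm(p-c)/.8),ori=q)
    except robot.MotionError as e: print(i,'err',e); break
    print(i,read_time(),np.round(read_qpos(),2),read_grip_width())
for n in ('scene','top'):
    im,d=optics.snapshot(n); cv2.imwrite(f'pics/{n}9.png',im[:,:,::-1]); np.save(f'pics/{n}9.npy',d)
E
python3 s9.py
```

```text
w 0.05414844942418094 30.3083 [-6.57950919  3.6873463  10.90820068]
32.6083 [-0.77  0.6  -0.05  1.66  0.69  1.3  -0.75]
1 33.525 [-0.6   0.53 -0.13  1.67  0.46  1.14 -0.62] 0.05426654158184275
2 34.4833 [-0.4   0.5  -0.21  1.71  0.2   0.98 -0.45] 0.05443429099739572
3 35.4417 [-0.15  0.5  -0.34  1.77 -0.1   0.83 -0.21] 0.05462144425603225
4 36.3833 [ 0.14  0.56 -0.53  1.85 -0.42  0.71  0.1 ] 0.05430079365094384
5 37.3083 [ 0.44  0.74 -0.76  1.92 -0.7   0.62  0.44] 0.05433659688578883
```

View pics/scene9.png

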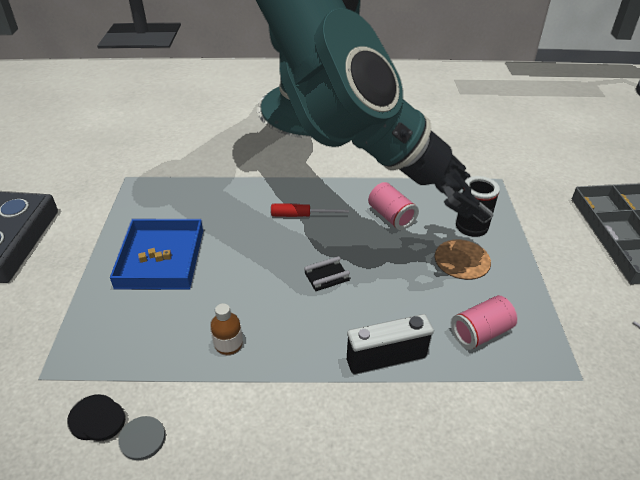

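```bash
cat > s10.py <<'E'
from h import *
from workcell import *
for n in ('scene','top'):
    W=cloud(np.load(f'pics/{n}9.npy'),optics.camera_model(n)).reshape(-1,3); W=W[np.isfinite(W[:,0])]
    r=np.hypot(W[:,0]-PAD[0],W[:,1]-PAD[1]); k=(r<.032)&(abs(W[:,2]-.164)<.006); Q=W[k]
    A=np.c_[Q[:,:2]-Q[:,:2].mean(0),np.ones(len(Q))]; s=np.linalg.lstsq(A,Q[:,2],rcond=None)[0]
    res=Q[:,2]-A@s; kk=abs(res)<.0025; s=np.linalg.lstsq(A[kk],Q[kk,2],rcond=None)[0]
    print(n,len(Q),'tilt deg',np.degrees(s[:2]).round(2),'z',s[2],'centre',cv2.minEnclosingCircle(Q[kk][:,:2].astype(np.float32)))
E
python3 s10.py
```

```text
scene 379 tilt deg [-0.35  0.19] z 0.16355522831893876 centre ((0.5467240810394287, 0.26571527123451233), 0.031190425157546997)
top 875 tilt deg [ 0.26 -0.08] z 0.1640384387915226 centre ((0.5456442832946777, 0.2664567530155182), 0.03082713857293129)
```

View pics/top9.png

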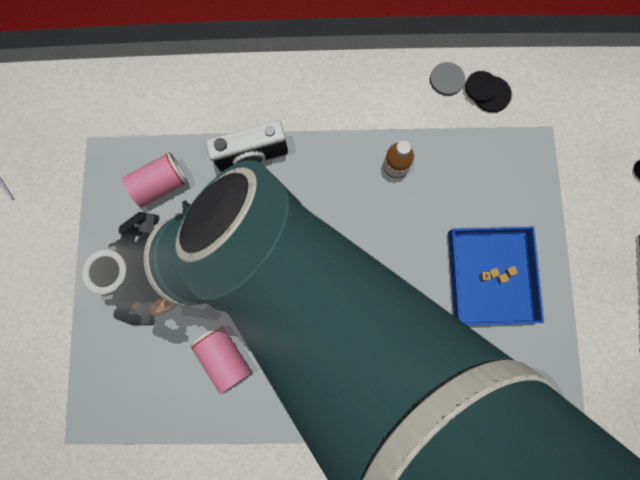

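```bash
cat > s11.py <<'E'
from h import *
from workcell import *
W=cloud(np.load('pics/top9.npy'),optics.camera_model('top'))
for u,v in ((215,210),(265,185),(190,230),(280,240)): print(u,v,W[v,u].round(3))
a=np.radians(40); G=.015
ax,z=tipz(unit(np.pi/2),-np.pi/2,a,-1)
for zz in (.1,.048):
    print(np.round(robot.ik(*pose(PAD+UP*zz,ax,z,G,1)),2))
E
python3 s11.py
```

```text
215 210 [0.566 0.073 0.381]
265 185 [0.583 0.034 0.387]
190 230 [0.553 0.096 0.368]
280 240 [0.533 0.018 0.426]
[ 0.44  0.78 -0.76  1.92 -0.69  0.59  0.46]
[ 0.43  0.88 -0.75  1.92 -0.69  0.52  0.53]
```

The barrel is upright (tilt under 0.5°), centred on the pad, and the arm has plenty of clearance. I lower it until it touches.

```bash
cat > s12.py <<'E'
from h import *
from workcell import *
a=np.radians(40); G=.015
ax,z=tipz(unit(np.pi/2),-np.pi/2,a,-1)
p,q=pose(PAD+UP*.052,ax,z,G,1); robot.move_straight(p,feed=.1,ori=q); robot.dwell(.2)
p,q=pose(PAD+UP*.041,ax,z,G,1); print(robot.move_straight(p,feed=.015,ori=q,force_limit=5),read_tcp_pos()-p,read_ft_force())
fingers.set_gripper(.056); fingers.set_gripper(.08); robot.dwell(.3); print(read_ft_force(),read_grip_width())
c=read_tcp_pos(); robot.move_straight(c-z*.15,feed=.12); robot.dwell(.2)
print(read_time(),read_tcp_pos())
for n in ('scene','top'):
    m=optics.camera_model(n); im,d=optics.snapshot(n); cv2.imwrite(f'pics/{n}12.png',im[:,:,::-1])
    W=cloud(d,m).reshape(-1,3); W=W[np.isfinite(W[:,0])]
    r=np.hypot(W[:,0]-PAD[0],W[:,1]-PAD[1]); Q=W[(r<.05)&(abs(W[:,2]-.088)<.005)]
    if len(Q)>20:
        A=np.c_[Q[:,:2]-Q[:,:2].mean(0),np.ones(len(Q))]; s=np.linalg.lstsq(A,Q[:,2],rcond=None)[0]
        print(n,len(Q),'tilt',np.degrees(s[:2]).round(2),'z',s[2],cv2.minEnclosingCircle(Q[:,:2].astype(np.float32)))
E
python3 s12.py
```

```text
True [2.94265231e-05 1.55798420e-04 2.64095063e-03] [-0.25016339  0.10905998  5.63328932]
[0.18769868 0.69175009 0.17334861] 0.07986233430476479
41.4917 [0.54604926 0.16912275 0.14030197]
scene 394 tilt [-1.06 -0.16] z 0.08752329120961538 ((0.5468655228614807, 0.267508864402771), 0.0301443450152874)
top 666 tilt [0.02 0.35] z 0.08701060825303653 ((0.5476838946342468, 0.2672775685787201), 0.028787314891815186)
```

View pics/scene12.png

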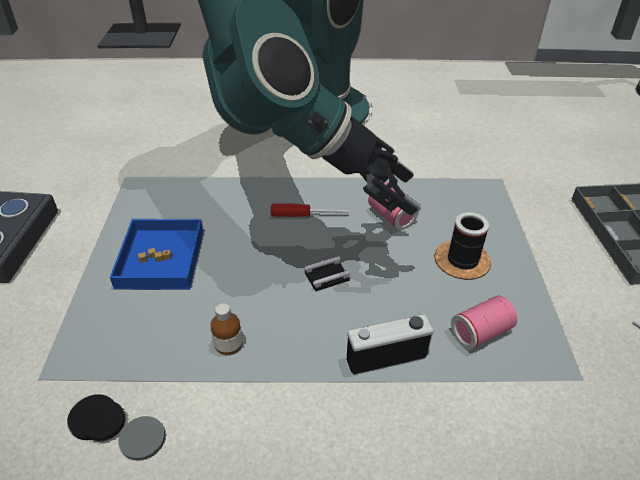

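View pics/top12.png

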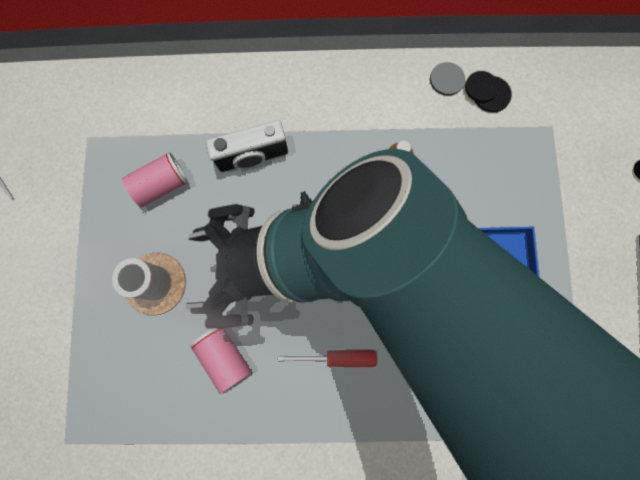

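The barrel stands mouth up on the pad at (467,240). The spacers are in the tray at (155,255), and the camera, flask and driver haven't moved. The gripper is clear, so I hand in.

```bash
python3 -c "
from workcell import *
robot.sign_off(); print(read_time())"
```

```text
the job is handed in; nothing more can be done
the job is handed in; nothing more can be done
```

The job is finished and handed in at about 41.5 s of the 72 s allowed. sign_off reports no verdict, so whether it passed isn't confirmed from here.

- **What I did:** I took the barrel with the tool tilted from the base side and tipped it mouth down over the tray. I then laid it back in the cradle and let go. I took it again from the mouth side and stood it upright on the cork pad.
- **Spacers:** the last pictures show all four in the tray, well inside its walls.
- **Barrel in the cradle:** before I took it the second time, it lay within about 1 mm and 1° of where it started, and the fingers were clear of it.
- **Barrel on the pad:** it stands mouth up, about 1 mm from the pad's centre, with its mouth at 87–88 mm height against 88 mm expected. The fingers are about 0.13 m away.
- **Other objects:** the camera body, flask and screwdriver look unmoved in the pictures; I didn't measure them again at the end.
- **Disagreement:** the two cameras differ slightly on the final tilt, about 1.1° from the scene camera and 0.35° from the top one. Both are well below the 4.6° limit. No check failed.

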